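# Fit a starter gear on the spring tester and hold it home

### The arm

A 6-joint arm with a two-finger parallel gripper is mounted at the origin on the work surface. World frame = base frame: x ahead of the robot, y to its left, z up, the work surface at z = 0. Lengths are in m, angles in rad, forces in N, time in s.
With the tool pointing down it reaches from about 0.3 to 0.775 m from the base axis. Payload 14.6 kg.
Tool frame: the origin (TCP) lies midway between the tips of the shut fingers; the grasp point (between the pads) lies 19 mm behind it; z points along the fingers, y is the line along which they close (so a half turn about z gives the same grasp; the last joint's range is limited). The gripper opens to 94 mm and grips with 3 to 60 N. Pads are 16 mm wide; open, the fingers measure 119 mm over their backs; the gripper's body (75 mm by 177 mm) begins 78 mm behind the grasp point.
Start: joints at [-1.236, 0.3, 1.521, -0, 1.321, -0.067], TCP at [0.215, -0.506, 0.205] pointing down, gripper open.
Joint ranges: [-3.03, 3.03], [-0.79, 2.21], [0.23, 2.52], [-1.04, 4.18], [0, 3.07], [-2.55, 2.55]. Speed limits (rad/s): [2.22, 2.22, 2.57, 3.14, 3.14, 3.14].

### API

Orientations are given as a rotation vector (axis times angle).
In Python, from bench import arm gives the robot as it stands.
- The arm moves only by the tool arm_command, never from a script. Its argument "motion" is a list of rows, each a list of 3 entries, a list of its own where there are three numbers: the opening, from 0 (shut) to 1 (fully open), then the shift along the tool's x, y, z in cm, then the turn about the tool's z in rad. In form: [[hand, [tx, ty, tz], twist], ...]. A call has 1 to 20 rows; each row shifts and turns the commanded pose from where the row before left it, along the tool's axes as they then stand; what a row does not reach is not made up. A row lasts 1/12 s, in which the tool goes at most 41.7 mm and 7.16 degrees, less where a joint would pass 70% of its speed; a pose out of reach is approached as far as the arm can. A call is refused whole if a number of a shift passes 4.17 or a number of a turn 0.125, either way. A call with a gripper value outside its range is refused whole. The fingers move at their own pace and stop on an object; the grip force is fixed at half the most. Time passes only in rows, so rows that do not move let the fingers close. It gives the time, the measured TCP pose, the force, the opening and the grip force at its end, in the units of the state.
- arm.sense(): the state, without advancing time (a new reading comes with each control period).
- arm.grab_frame(name): name is "scene" or "top"; returns a dict with "image" (384x512x3 uint8, red, green, blue), "range_z" (384x512 float32, m along the optical axis (not along the pixel's ray), 0 where there is no reading), "camera_matrix" (3x3 intrinsics, pixels), "eye" and "orientation" of the camera in the world. Camera axes: x right, y down, z forward; pixel columns grow to the right and rows downward; lengths in m; the calibration is good to about 2 mm. A picture is of the moment at which its call begins.
- arm.hand_in(): hands the job in; it is judged then, once.
The state is a dict: "clock": time; "joints": joint angles; "joint_vel": joint speeds; "joint_torque": joint torques, N m; "tool_pos": TCP position; "tcp_rot": TCP orientation; "ft_force": force on the tool from outside, world axes, zero at the start; "moment": the same for the moment, N m; "gripper_width": finger opening in m; "grasp_force": force on a finger pad.
Only numpy, scipy, OpenCV 4.12 (cv2) and the standard library are available. Lean on these libraries where they do the work, as an engineer would, in place of code of your own. Each camera call takes 0.05 s, during which the arm holds its last target. There are 200 camera calls.

### The job

Check a starter gear on the counter's spring tester: put the brass washer over the tester's splined shaft so that it lies on the orange seat in the cup, then the black steel collar over the shaft on top of the washer, then take the gear by its red hub, turn it until its splines mesh with the shaft's, and slide it down onto the collar. Press the gear fully home against the seat's spring and finish still holding it pressed there: do not let go. Leave the other things on the counter where they are.

Things in the scene. Friction and masses are not known exactly. Their poses are not given: they have to be found in the camera images.
- tester: spring tester, fixed on the counter: round blue base 170 mm across, 22 mm high; on it an aluminium cup, 128 mm inside, 140 outside, rim 56 mm above the counter; a vertical steel splined shaft in its middle. Origin: on the shaft's axis at counter level, z up. A black display box 50 x 100 mm, 55 mm high, stands 100 to 150 mm from the axis on the +x side.
- shaft_tip (a point): top end of the shaft, on its axis, 89 mm above the counter. The shaft's top is a plain round nose without keys: 18 mm diameter from 79 to 83 mm, then tapering to 8 mm at 89 mm. Does not move.
- key_top (a point): on the shaft's axis at the flat tops of its six keys, 79 mm above the counter. Below it the shaft is a core of 18 mm diameter with six straight keys, each 4.6 mm wide, reaching 13 mm from the axis, pointing along the tester's yaw 0 (its +x), 60, 120, ... degrees.
- seat_top (a point): on the shaft's axis at the top of the orange seat, a ring 32 mm inside and 90 mm outside lying in the cup around the shaft; 45 mm above the counter when not pressed, and goes down with it
- seat (a joint): how far the orange seat is pressed down against its spring: 0 at rest, 0.010 m at the bottom stop. The spring resists with 9 N at once (the weight of all three parts does not move it) rising to 15 N at the stop. It springs back when let go.
- washer: plain flat brass washer, 56 mm outside, 34 mm hole, 10 mm thick, lying flat on the counter, about 0.12 kg. Origin: centre of its underside.
- collar: black steel collar (short plain tube), 50 mm outside, 34 mm hole, 14 mm high, standing on the counter with its hole upright, about 0.12 kg. Origin: centre of its underside.
- gear: starter gear, about 0.36 kg, standing on its toothed face with the bore upright: steel toothed wheel 58 mm across, 16 mm high, with a red hexagonal hub above. Origin: centre of its underside, z up. Resting on collar and washer on the tester its underside is 69 mm above the counter, pressed fully home 59 mm.
- gear_hub (a point): centre of the top of the gear's red hexagonal hub, 42 mm above the gear's underside. The hub is 40 mm across flats and 26 mm high; grip it across two opposite flats. The flats face along the gear's yaw 0 (its +x), 60, 120, ... degrees.
- gear_bore (a point): centre of the splined bore's lower mouth, at the underside. It runs right through: 29 mm across the slots, six ribs 4 mm wide reach in to 10 mm from the axis. Slots point along the gear's yaw 0, 60, ... degrees, like the flats, ribs between. It slides down when slots stand over keys within about 4 degrees (any of the six ways); else it rests on the key tops.
- oil_filter: bystander: oil filter can, 76 mm diameter, 90 mm high; origin at its underside
- white_box: bystander: white parts box, 90 x 70 x 50 mm; origin at its underside
- green_box: bystander: green parts box, 80 x 60 x 50 mm; origin at its underside
- wrench: bystander: steel wrench lying along its x axis; origin at its underside
- tape_roll: bystander: brown tape roll lying flat, 100 mm outside, 25 mm high; origin at its underside
- bearing: bystander: small bright steel bearing ring, 40 mm outside, 18 mm hole, 12 mm high; not for this job; origin at its underside
- bolt: bystander: bright steel bolt standing upright, 50 mm high, shank 12 mm; origin at its underside
Things that resemble listed ones, but are neither listed nor needed, are in the scene too. Of the things shaped like the gear, the steel one is meant. Several things look just like the washer: the one meant starts farthest to the robot's left.

How it is judged:
By the outcome, as a careful person would: the job done as asked, in the order asked, and still so for the second after the job is handed in, while the arm keeps its last pose, push and grip.
It also fails if it takes over 64 s, if anything falls off the work surface, if the arm or the gripper's body presses on something with over 40 N, if the wrist force passes 120 N, or if a joint passes its speed limit or range.

## Working session

There is one attempt and no reset: what is moved stays moved. The work goes in short steps, Python scripts to look and compute and a tool call to move; the robot and the scene stay as the last step left them, time stands still between calls to the robot, and variables do not carry over. Pictures are saved under pics/ and viewed, at most 12 in all, crops included, and the job is handed in when it is done.

Besides the shell and the picture viewer there is one more tool, called by a JSON object that holds its "method" and its "body". arm_command: Moves the arm, as the interface text tells. Its arguments: {"type":"object","properties":{"motion":{"type":"array","items":{"type":"array"}}},"required":["motion"]}

```bash
mkdir -p pics; cat > h.py <<'E'
import numpy as np, cv2
from scipy.spatial.transform import Rotation as R
from bench import arm
def cam(n):
    f=arm.grab_frame(n); o=np.array(f["orientation"],float)
    M=o if o.shape==(3,3) else (R.from_rotvec(o).as_matrix() if o.size==3 else R.from_quat(o).as_matrix())
    f["M"]=M; return f
def cloud(f):
    K=f["camera_matrix"]; z=f["range_z"]; v,u=np.mgrid[:z.shape[0],:z.shape[1]]
    P=np.stack([(u-K[0,2])/K[0,0]*z,(v-K[1,2])/K[1,1]*z,z],-1)
    W=P@f["M"].T+np.array(f["eye"]); W[z==0]=np.nan; return W
def save(f,n,crop=None,s=1):
    im=f["image"][...,::-1]
    if crop: a,b,c,d=crop; im=im[b:d,a:c]
    cv2.imwrite("pics/"+n,cv2.resize(im,None,fx=s,fy=s,interpolation=cv2.INTER_CUBIC))
E
python3 - <<'E'
from h import *
for n in("scene","top"):
    f=cam(n); save(f,n+"0.png",s=1.56); print(n,f["eye"],f["orientation"],f["camera_matrix"]); np.savez(n+"0.npz",W=cloud(f),image=f["image"])
print(arm.sense())
E
```

```text
scene [ 1.62050022 -0.14216352  0.77087191] [-1.71583156 -1.45319068  0.81435838] [[473.51906749   0.         255.61950691]
 [  0.         473.51906749 189.61230269]
 [  0.           0.           1.        ]]
top [0.33684019 0.03037431 1.30364294] [-2.13698315  2.16564283 -0.19010077] [[451.83603644   0.         261.74283636]
 [  0.         451.83603644 189.72377204]
 [  0.           0.           1.        ]]
{'clock': 0.1, 'joints': array([-1.23562526e+00,  3.00417695e-01,  1.52153616e+00,  2.82254245e-05,
        1.32070567e+00, -6.66188091e-02]), 'joint_vel': array([ 0.00054961, -0.00136353, -0.00136261, -0.00078226, -0.00040147,
        0.00010671]), 'joint_torque': array([ 1.33249112e-03, -5.32642865e+01, -3.53285193e+01,  7.09897815e-02,
        2.35075696e-02, -4.98699228e-05]), 'tool_pos': array([ 0.21500049, -0.50597031,  0.20493463]), 'tcp_rot': array([-3.07737276e+00, -6.26670871e-01,  1.81722445e-04]), 'ft_force': array([ 0.4155944 , -0.13299553, -0.33849361]), 'moment': array([ 0.02304365, -0.05492811,  0.10644313]), 'grasp_force': 0.0, 'gripper_width': 0.09423589969863597}
```

View pics/top0.png

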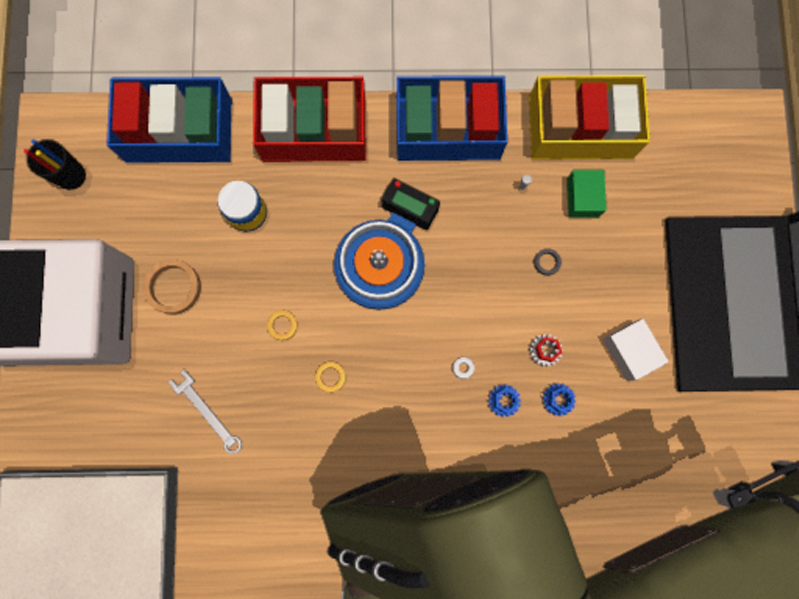

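View pics/scene0.png

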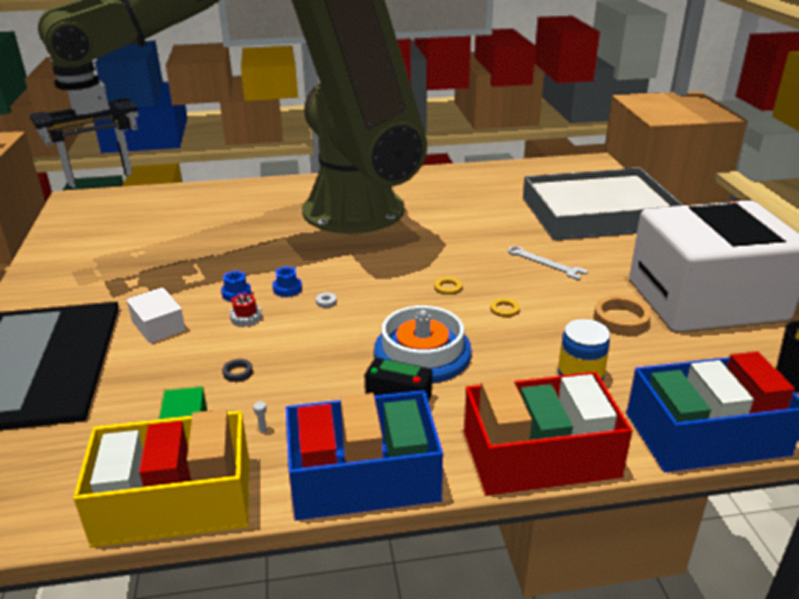

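Top view (800-px picture): washer candidates are the yellow rings at (282,325) and (330,377), and the farthest left is (282,325). Collar candidates are the dark ring at (547,262) and the bright bearing at (463,368). Gear candidates are the red-hub steel one at (546,350) and the blue ones at (504,400) and (558,400). I choose (282,325), (547,262) and (546,350).

```bash
cat > m.py <<'E'
from h import *
from scipy.optimize import least_squares
d=np.load("top0.npz"); W=d["W"]; im=d["image"].astype(int)
s=1/1.5625
def blob(c,r,zlo,zhi):
    u,v=int(c[0]*s),int(c[1]*s); w=W[v-r:v+r,u-r:u+r]; i=im[v-r:v+r,u-r:u+r]
    m=(w[...,2]>zlo)&(w[...,2]<zhi); return w[m],i[m]
for n,c,r,lo,hi in [("washer",(282,325),14,.006,.02),("washer2",(330,377),14,.006,.02),("collar",(547,262),14,.008,.02),("gear hub",(546,350),16,.033,.05),("gear wheel",(546,350),18,.010,.022),("rim",(379,262),36,.050,.062),("seat",(379,262),26,.040,.049),("shaft",(379,260),12,.07,.1)]:
    p,_=blob(c,r,lo,hi)
    (x,y),rr=cv2.minEnclosingCircle(p[:,:2].astype(np.float32))
    q=least_squares(lambda a:np.minimum(np.hypot(p[:,0]-a[0],p[:,1]-a[1])-a[2],0)*0+np.hypot(p[:,0]-a[0],p[:,1]-a[1])-a[2],[x,y,rr],loss="soft_l1",f_scale=.003).x
    print(n,len(p),"zmed %.4f"%np.median(p[:,2]),"encl",np.round([x,y,rr],4),"fit",np.round(q,4))
# display box yaw
p,_=blob((409,204),26,.045,.062); print("disp",cv2.minAreaRect((p[:,:2]*1000).astype(np.float32)),len(p))
I=d["image"]
t=[cv2.resize(I[b-20:b+20,a-20:a+20,::-1],(390,290*390//290),interpolation=cv2.INTER_CUBIC)[:,:] for a,b in [(349,224),(243,166)]]
cv2.imwrite("pics/crop1.png",np.hstack(t))
E
python3 m.py
```

```text
washer 191 zmed 0.0100 encl [0.4944 0.2424 0.0382] fit [0.4879 0.2349 0.0229]
washer2 187 zmed 0.0106 encl [0.3979 0.1496 0.0414] fit [0.3916 0.1464 0.0229]
collar 136 zmed 0.0135 encl [ 0.6109 -0.2621  0.0347] fit [ 0.6008 -0.2609  0.0212]
gear hub 121 zmed 0.0422 encl [ 0.4346 -0.2498  0.0228] fit [ 0.4346 -0.2497  0.0174]
gear wheel 112 zmed 0.0160 encl [ 0.4352 -0.2502  0.0294] fit [ 0.4356 -0.2506  0.0248]
rim 542 zmed 0.0553 encl [0.6249 0.0284 0.1062] fit [0.6171 0.0352 0.0811]
seat 679 zmed 0.0450 encl [0.5967 0.054  0.0682] fit [0.6011 0.0553 0.0348]
shaft 53 zmed 0.0838 encl [0.5997 0.0553 0.0131] fit [0.599  0.0549 0.0078]
disp ((675.1581420898438, 13.128791809082031), (100.24589538574219, 127.23375701904297), 62.763954162597656) 719
```

View pics/crop1.png

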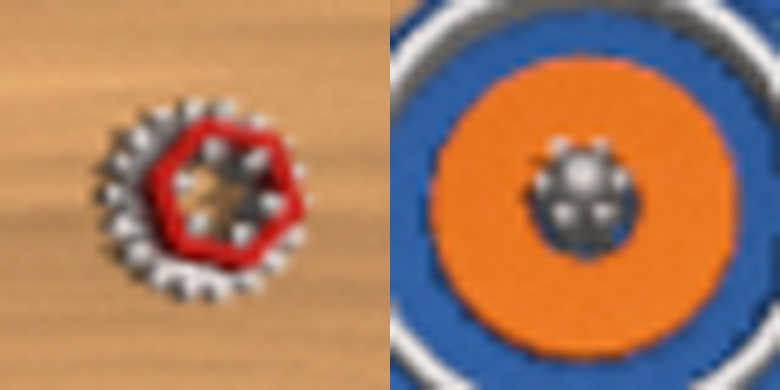

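The crop shows the steel gear with its red hexagonal hub (left) and the shaft's bright key tops over the orange seat (right). Next I measure yaws on rectified planes.

```bash
cat >> h.py <<'E'
def rect(f,c,z,half,res=.0004):
    """orthographic picture of plane z around c; rows: +x up, cols: +y left"""
    n=int(half/res); a=np.arange(n,-n-1,-1)*res
    X,Y=np.meshgrid(a,a,indexing="ij"); P=np.stack([X+c[0],Y+c[1],np.full_like(X,z)],-1)
    C=(P-np.array(f["eye"]))@f["M"]; K=f["camera_matrix"]
    u=(C[...,0]/C[...,2]*K[0,0]+K[0,2]).astype(np.float32); v=(C[...,1]/C[...,2]*K[1,1]+K[1,2]).astype(np.float32)
    return cv2.remap(f["image"],u,v,cv2.INTER_CUBIC),P[...,0],P[...,1]
E
cat > m2.py <<'E'
from h import *
f=cam("top"); W=cloud(f); 
from scipy.optimize import minimize
def circ(name,c,z,half,maskf,r):
    im,X,Y=rect(f,c,z,half); m=maskf(cv2.cvtColor(im,cv2.COLOR_RGB2HSV).astype(int)).astype(np.uint8)
    cs,_=cv2.findContours(m,cv2.RETR_EXTERNAL,cv2.CHAIN_APPROX_NONE); k=max(cs,key=cv2.contourArea)[:,0]
    p=np.stack([X[k[:,1],k[:,0]],Y[k[:,1],k[:,0]]],1)
    A=np.c_[2*p,np.ones(len(p))]; s=np.linalg.lstsq(A,(p**2).sum(1),rcond=None)[0]
    print(name,np.round(s[:2],4),"r %.4f"%np.sqrt(s[2]+s[0]**2+s[1]**2)); return p,m
circ("washer",(.488,.235),.010,.045,lambda h:(h[...,0]>17)&(h[...,0]<35)&(h[...,1]>140)&(h[...,2]>150),.028)
circ("collar",(.601,-.261),.014,.045,lambda h:h[...,2]<100,.025)
circ("seat",(.60,.055),.045,.06,lambda h:(h[...,0]<14)&(h[...,1]>180),.045)
p,m=circ("hub",(.4346,-.2498),.042,.028,lambda h:((h[...,0]<8)|(h[...,0]>170))&(h[...,1]>140)&(h[...,2]>140),.02)
# hexagon fit: support per direction
hull=cv2.convexHull((p*1e4).astype(np.float32))[:,0]/1e4
def hx(q):
    a=q[2]+np.arange(6)*np.pi/3; d=((p-q[:2])@np.stack([np.cos(a),np.sin(a)])).max(1)-q[3]; return np.minimum(abs(d),.003).sum()
b=min((minimize(hx,[p[:,0].mean(),p[:,1].mean(),t,.0195],method="Nelder-Mead",options=dict(initial_simplex=np.array([p[:,0].mean(),p[:,1].mean(),t,.0195])+np.r_[np.zeros((1,4)),np.diag([.002,.002,.1,.001])],xatol=1e-6,fatol=1e-7)) for t in np.linspace(0,1.05,8)),key=lambda r:r.fun)
print("hex",np.round(b.x[:2],4),"yaw deg mod60",np.degrees(b.x[2])%60,"apothem",b.x[3],b.fun/len(p))
# display top from cloud
w=W.reshape(-1,3); d=np.hypot(w[:,0]-.6,w[:,1]-.055); s=w[(d>.085)&(d<.18)&(abs(w[:,2]-.055)<.004)&(w[:,0]>.63)]
r=cv2.minAreaRect((s[:,:2]*1000).astype(np.float32)); c=np.array(r[0])/1000
print("disp",r,len(s),"dir from shaft",np.degrees(np.arctan2(c[1]-.055,c[0]-.6)))
A=rect(f,(.5995,.055),.079,.02,.0001)[0]; B=rect(f,(.4346,-.2498),.042,.03,.00015)[0]; C=rect(f,(.67,.025),.055,.09,.00045)[0]
v=np.hstack([cv2.resize(k,(390,390)) for k in(A,C)]); cv2.imwrite("pics/rect1.png",v[...,::-1])
E
python3 m2.py
```

```text
washer [0.487  0.2341] r 0.0269
collar [ 0.5988 -0.2597] r 0.0244
seat [0.5984 0.0545] r 0.0435
hub [ 0.4346 -0.2509] r 0.0207
hex [ 0.4346 -0.2508] yaw deg mod60 45.18445021030588 apothem 0.019640621638138102 0.0003554555255657019
disp ((708.83935546875, -4.649494171142578), (100.0750503540039, 50.62932586669922), 62.11482620239258) 502 dir from shaft -28.724978982356
```

View pics/rect1.png

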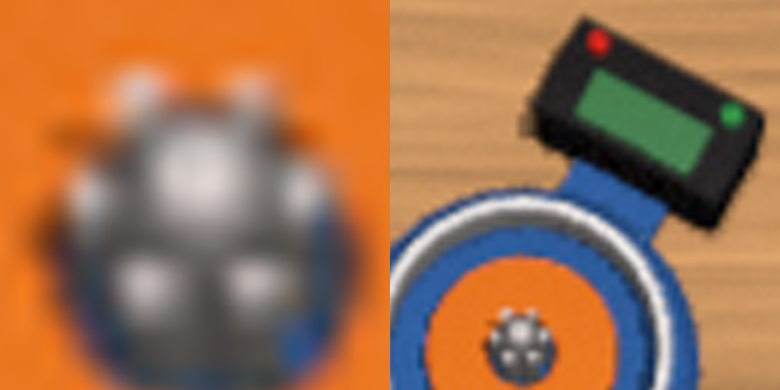

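```bash
cat > go.py <<'E'
import sys; from h import *
s=arm.sense(); p=s["tool_pos"]; M=R.from_rotvec(s["tcp_rot"]).as_matrix()
yaw=np.degrees(np.arctan2(M[1,0],M[0,0])); print("t %.2f"%s["clock"],"tcp",np.round(p,4),"yaw %.2f"%yaw,"tilt",np.round(M[:,2],4),"F",np.round(s["ft_force"],1),"w %.4f"%s["gripper_width"],"g",s["grasp_force"],"j6 %.2f"%s["joints"][5])
if len(sys.argv)>3:
    t=np.array([float(a) for a in sys.argv[1:4]]); y=float(sys.argv[4]) if len(sys.argv)>4 else yaw
    tw=-np.radians((y-yaw+180)%360-180); print("twist first",round(tw,4)); M=M@R.from_rotvec([0,0,tw]).as_matrix()
    d=M.T@(t-p)*100; print("tool shift cm",np.round(d,2),"rows>=",np.ceil(max(abs(d))/4.1))
E
python3 go.py .487 .2341 .100 15.2
```

```text
t 0.15 tcp [ 0.215 -0.506  0.205] yaw 23.02 tilt [-3.e-04  8.e-04 -1.e+00] F [ 0.2 -0.5 -0.1] w 0.0939 g 0.0 j6 -0.07
twist first 0.1365
tool shift cm [ 45.65 -64.28  10.56] rows>= 16.0
```

{"method": "arm_command", "body": {"motion": [[1, [0, 0, 0], 0.068], [1, [0, 0, 0], 0.0685], [1, [1.8, -2.6, 0], 0], [1, [1.8, -2.6, 0], 0], [1, [1.8, -2.6, 0], 0], [1, [1.8, -2.6, 0], 0], [1, [1.8, -2.6, 0], 0], [1, [1.8, -2.6, 0], 0], [1, [1.8, -2.6, 0], 0], [1, [1.8, -2.6, 0], 0], [1, [1.8, -2.6, 0], 0], [1, [1.8, -2.6, 0], 0], [1, [1.8, -2.6, 0], 0], [1, [1.8, -2.6, 0], 0], [1, [1.8, -2.6, 0], 0], [1, [1.8, -2.6, 0], 0], [1, [1.8, -2.6, 0], 0], [1, [1.8, -2.6, 0], 0], [1, [1.8, -2.6, 0], 0], [1, [1.8, -2.6, 0], 0]]}}

```text
clock: 1.82
tool_pos: [0.4052, 0.0321, 0.2055]
tcp_rot: [3.114, 0.416, 0.0]
ft_force: [1.1, -0.5, 0.4]
gripper_width: 0.0942
grasp_force: 0.0
```

```bash
python3 go.py .487 .2341 .060 15.2
```

```text
t 1.82 tcp [0.4052 0.0321 0.2055] yaw 15.21 tilt [ 1.e-04 -0.e+00 -1.e+00] F [ 1.1 -0.5  0.4] w 0.0942 g 0.0 j6 1.29
twist first 0.0001
tool shift cm [ 13.19 -17.35  14.55] rows>= 5.0
```

{"method": "arm_command", "body": {"motion": [[1, [1.47, -1.93, 1.6], 0], [1, [1.47, -1.93, 1.6], 0], [1, [1.47, -1.93, 1.6], 0], [1, [1.47, -1.93, 1.6], 0], [1, [1.47, -1.93, 1.6], 0], [1, [1.47, -1.93, 1.6], 0], [1, [1.47, -1.93, 1.6], 0], [1, [1.45, -1.92, 1.6], 0], [1, [1.45, -1.92, 1.6], 0], [1, [0, 0, 0], 0], [1, [0, 0, 0], 0]]}}

```text
clock: 2.73
tool_pos: [0.4862, 0.2327, 0.0603]
tcp_rot: [3.113, 0.418, -0.004]
ft_force: [0.4, 0.5, -1.5]
gripper_width: 0.0942
grasp_force: 0.0
```

```bash
python3 go.py .487 .2341 .0025 15.2; python3 - <<'E'
from h import *
a=cam("top"); b=cam("scene")
save(a,"t1.png",(120,150,300,285),2.6)
save(b,"s1.png",(260,140,440,275),4)
x=cv2.imread("pics/t1.png"); y=cv2.imread("pics/s1.png"); y=cv2.resize(y,(x.shape[1]*1,x.shape[0]));  v=np.hstack([x,y]); cv2.imwrite("pics/v1.png",cv2.resize(v,(800,int(v.shape[0]*800/v.shape[1]))))
E
```

```text
t 2.73 tcp [0.4862 0.2327 0.0603] yaw 15.28 tilt [-2.2e-03 -9.0e-04 -1.0e+00] F [ 0.4  0.5 -1.5] w 0.0942 g 0.0 j6 1.68
twist first 0.0014
tool shift cm [ 0.13 -0.11  5.78] rows>= 2.0
```

View pics/v1.png

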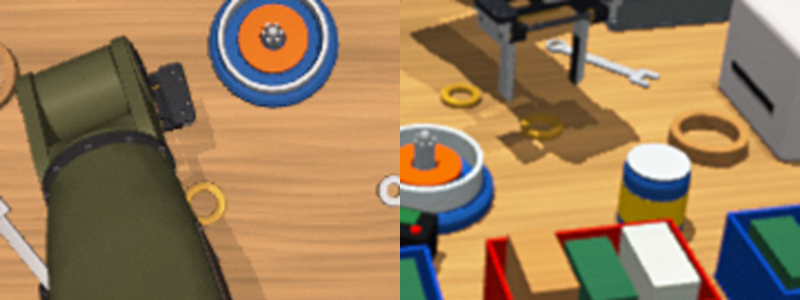

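The gripper is over the left-most washer (right panel, (540,125)), with the fingers straddling it. I descend, close and lift.

{"method": "arm_command", "body": {"motion": [[1, [0.1, -0.1, 1.5], 0], [1, [0, 0, 1.5], 0], [1, [0, 0, 1.5], 0], [1, [0, 0, 0.9], 0], [1, [0, 0, 0.3], 0], [1, [0, 0, 0], 0], [0.5, [0, 0, 0], 0], [0.4, [0, 0, 0], 0], [0.4, [0, 0, 0], 0], [0.4, [0, 0, 0], 0], [0.4, [0, 0, 0], 0], [0.4, [0, 0, 0], 0], [0.4, [0, 0, 0], 0]]}}

```text
clock: 3.92
tool_pos: [0.4876, 0.2338, 0.0047]
tcp_rot: [-3.114, -0.416, -0.0]
ft_force: [-1.6, 0.8, 2.4]
gripper_width: 0.0552
grasp_force: 30.0
```

{"method": "arm_command", "body": {"motion": [[0.4, [0, 0, -1.5], 0], [0.4, [0, 0, -3], 0], [0.4, [0, 0, -3], 0], [0.4, [0, 0, -3], 0], [0.4, [0, 0, -3], 0], [0.4, [0, 0, 0], 0]]}}

```text
clock: 4.42
tool_pos: [0.4895, 0.2345, 0.1451]
tcp_rot: [-3.112, -0.415, -0.012]
ft_force: [0.4, -0.7, -1.3]
gripper_width: 0.0551
grasp_force: 30.0
```

```bash
python3 go.py .5996 .055 .135 15.2
```

```text
t 4.42 tcp [0.4895 0.2345 0.1451] yaw 15.20 tilt [ 0.0076  0.003  -1.    ] F [ 0.4 -0.7 -1.3] w 0.0551 g 29.999313144944608 j6 1.68
twist first 0.0001
tool shift cm [ 5.91 20.21  1.04] rows>= 5.0
```

{"method": "arm_command", "body": {"motion": [[0.4, [0.4, 1.5, 0.1], 0], [0.4, [0.7, 2.5, 0.1], 0], [0.4, [0.7, 2.5, 0.1], 0], [0.4, [0.7, 2.5, 0.1], 0], [0.4, [0.7, 2.5, 0.1], 0], [0.4, [0.7, 2.5, 0.1], 0], [0.4, [0.7, 2.5, 0.1], 0], [0.4, [0.7, 2.5, 0.1], 0], [0.4, [0.4, 1.2, 0], 0], [0.4, [0.2, 0.5, 0], 0], [0.4, [0, 0, 0], 0], [0.4, [0, 0, 0], 0]]}}

```text
clock: 5.42
tool_pos: [0.5983, 0.0501, 0.1311]
tcp_rot: [-3.114, -0.416, 0.001]
ft_force: [-0.4, 0.6, -0.9]
gripper_width: 0.0552
grasp_force: 30.0
```

```bash
python3 go.py .5996 .055 .11 15.2; python3 - <<'E'
from h import *
a=cam("top"); b=cam("scene")
save(a,"t2.png",(180,100,310,200),3.07); save(b,"s2.png",(210,140,340,240),3.07)
cv2.imwrite("pics/v2.png",np.hstack([cv2.imread("pics/t2.png"),cv2.imread("pics/s2.png")]))
E
```

```text
t 5.42 tcp [0.5983 0.0501 0.1311] yaw 15.22 tilt [-6.e-04  2.e-04 -1.e+00] F [-0.4  0.6 -0.9] w 0.0552 g 29.999299691990018 j6 1.33
twist first 0.0004
tool shift cm [ 0.25 -0.44  2.11] rows>= 1.0
```

View pics/v2.png

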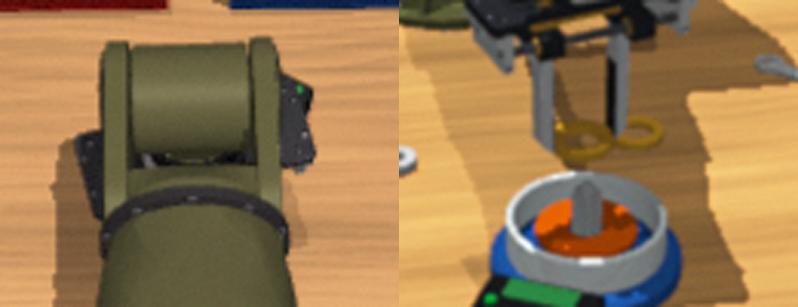

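The washer is held flat between the fingers (right panel, (580,135)) above the shaft (585,200). I check the relative offset with the scene camera alone.

```bash
cat > rel.py <<'E'
from h import *
from scipy.optimize import least_squares
def fitc(p,c,r,fs=.0007):
    q=least_squares(lambda a:np.hypot(p[:,0]-a[0],p[:,1]-a[1])-r,c,loss="cauchy",f_scale=fs); e=abs(q.fun if False else np.hypot(*(p-q.x).T)-r); return np.round(q.x,4),"inl %.2f"%(e<.001).mean()
def edge(f,c,z,half,maskf):
    im,X,Y=rect(f,c,z,half); m=maskf(cv2.cvtColor(im,cv2.COLOR_RGB2HSV).astype(int)).astype(np.uint8)
    k=np.vstack([q[:,0] for q in cv2.findContours(m,cv2.RETR_LIST,cv2.CHAIN_APPROX_NONE)[0] if len(q)>60])
    return np.stack([X[k[:,1],k[:,0]],Y[k[:,1],k[:,0]]],1)
E
cat > r2.py <<'E'
from rel import *
f=cam("scene"); t=arm.sense()["tool_pos"]
p=edge(f,t[:2],t[2]+.0053,.045,lambda h:(h[...,0]>15)&(h[...,0]<35)&(h[...,1]>130)&(h[...,2]>90))
print("tcp",t,"outer",fitc(p,t[:2],.028),"hole",fitc(p,t[:2],.017))
q=edge(f,(.6,.055),.056,.09,lambda h:(h[...,1]<50)&(h[...,2]>120))
print("rim",fitc(q,(.6,.055),.07,.001),fitc(q,(.6,.055),.064,.001))
E
python3 r2.py
```

```text
tcp [0.59834837 0.05042787 0.13153594] outer (array([0.5875, 0.05  ]), 'inl 0.05') hole (array([0.5752, 0.03  ]), 'inl 0.05')
rim (array([0.6041, 0.0553]), 'inl 0.12') (array([0.5999, 0.0578]), 'inl 0.11')
```

The fits there were poor, but the washer has 4 mm of radial slack. I descend in stages and watch the force.

{"method": "arm_command", "body": {"motion": [[0.4, [0.25, -0.44, 0], 0], [0.4, [0, 0, 1], 0], [0.4, [0, 0, 1], 0], [0.4, [0, 0, 1], 0], [0.4, [0, 0, 1], 0], [0.4, [0, 0, 0.8], 0], [0.4, [0, 0, 0.8], 0], [0.4, [0, 0, 0], 0], [0.4, [0, 0, 0], 0]]}}

```text
clock: 6.32
tool_pos: [0.5999, 0.0542, 0.075]
tcp_rot: [-3.114, -0.415, 0.001]
ft_force: [-0.2, 0.4, -1.7]
gripper_width: 0.0549
grasp_force: 30.0
```

```bash
python3 go.py .5996 .055 .0505 15.2
```

```text
t 6.32 tcp [0.5999 0.0542 0.075 ] yaw 15.20 tilt [-8.e-04  0.e+00 -1.e+00] F [-0.2  0.4 -1.7] w 0.0549 g 29.999260059557855 j6 1.33
twist first -0.0001
tool shift cm [-0.   -0.08  2.45] rows>= 1.0
```

No contact force, so the washer is around the shaft. I lower it to the seat.

{"method": "arm_command", "body": {"motion": [[0.4, [0, 0, 0.8], 0], [0.4, [0, 0, 0.8], 0], [0.4, [0, 0, 0.5], 0], [0.4, [0, 0, 0.3], 0], [0.4, [0, 0, 0.1], 0], [0.4, [0, 0, 0], 0]]}}

```text
clock: 6.82
tool_pos: [0.5999, 0.0543, 0.0502]
tcp_rot: [-3.114, -0.416, 0.0]
ft_force: [-0.5, 0.3, -1.5]
gripper_width: 0.0553
grasp_force: 30.0
```

{"method": "arm_command", "body": {"motion": [[0.4, [0, 0, 0.05], 0], [0.75, [0, 0, 0], 0], [0.75, [0, 0, 0], 0], [0.75, [0, 0, 0], 0], [0.75, [0, 0, 0], 0], [0.75, [0, 0, -1.5], 0], [0.75, [0, 0, -3], 0], [0.75, [0, 0, -3], 0], [0.75, [0, 0, -2], 0], [0.75, [0, 0, 0], 0]]}}

```text
clock: 7.65
tool_pos: [0.6018, 0.0543, 0.1499]
tcp_rot: [3.113, 0.415, 0.011]
ft_force: [0.3, -1.3, -0.3]
gripper_width: 0.0705
grasp_force: 0.0
```

```bash
python3 go.py .5988 -.2597 .145 15.2
```

```text
t 7.65 tcp [0.6018 0.0543 0.1499] yaw 15.20 tilt [ 7.2e-03  2.0e-04 -1.0e+00] F [ 0.3 -1.3 -0.3] w 0.0705 g 0.0 j6 1.33
twist first 0.0
tool shift cm [-8.53 30.22  0.48] rows>= 8.0
```

{"method": "arm_command", "body": {"motion": [[1, [-0.35, 1.3, 0], 0], [1, [-0.7, 2.5, 0], 0], [1, [-0.7, 2.5, 0], 0], [1, [-0.7, 2.5, 0], 0], [1, [-0.7, 2.5, 0], 0], [1, [-0.7, 2.5, 0], 0], [1, [-0.7, 2.5, 0], 0], [1, [-0.7, 2.5, 1], 0], [1, [-0.7, 2.5, 1], 0], [1, [-0.7, 2.5, 2], 0], [1, [-0.7, 2.5, 2], 0], [1, [-0.7, 2.5, 2], 0], [1, [-0.35, 1.3, 1], 0], [1, [0, 0.2, 0], 0], [1, [0, 0, 0], 0], [1, [0, 0, 0], 0]]}}

```text
clock: 8.98
tool_pos: [0.5989, -0.2594, 0.0558]
tcp_rot: [3.114, 0.416, 0.001]
ft_force: [-0.5, 0.4, 0.2]
gripper_width: 0.0941
grasp_force: 0.0
```

```bash
python3 go.py .5988 -.2597 .0035 15.2; python3 - <<'E'
from h import *
a=cam("top"); b=cam("scene"); c=rect(a,(.5995,.055),.055,.08,.0004)[0]
save(b,"s3.png",(120,150,250,250),3.07); save(a,"t3.png",(175,110,305,210),3.07)
cv2.imwrite("pics/v3.png",np.hstack([cv2.imread("pics/s3.png"),cv2.imread("pics/t3.png")]))
E
```

```text
t 8.98 tcp [ 0.5989 -0.2594  0.0558] yaw 15.23 tilt [ 9.e-04 -2.e-04 -1.e+00] F [-0.5  0.4  0.2] w 0.0941 g 0.0 j6 0.84
twist first 0.0006
tool shift cm [-0.02  0.02  5.23] rows>= 2.0
```

View pics/v3.png

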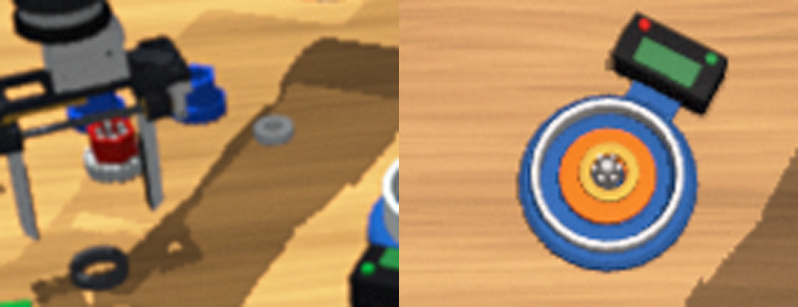

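The washer lies on the seat around the shaft (right panel, (608,172)). The fingers straddle the black collar (98,267), so I grasp it.

{"method": "arm_command", "body": {"motion": [[1, [0, 0, 1.5], 0], [1, [0, 0, 1.5], 0], [1, [0, 0, 1.2], 0], [1, [0, 0, 0.7], 0], [1, [0, 0, 0.2], 0], [1, [0, 0, 0], 0], [0.4, [0, 0, 0], 0], [0.35, [0, 0, 0], 0], [0.35, [0, 0, 0], 0], [0.35, [0, 0, 0], 0], [0.35, [0, 0, 0], 0], [0.35, [0, 0, 0], 0], [0.35, [0, 0, 0], 0]]}}

```text
clock: 10.17
tool_pos: [0.5984, -0.2602, 0.0041]
tcp_rot: [3.114, 0.415, 0.0]
ft_force: [-0.4, -1.0, -0.4]
gripper_width: 0.0509
grasp_force: 0.4
```

{"method": "arm_command", "body": {"motion": [[0.35, [0, 0, -1], 0], [0.35, [0, 0, -3], 0], [0.35, [0, 0, -3], 0], [0.35, [0, 0, -3], 0], [0.35, [0, 0, -3], 0], [0.35, [0, 0, -1], 0], [0.35, [0, 0, 0], 0], [0.35, [0, 0, 0], 0]]}}

```text
clock: 10.83
tool_pos: [0.5981, -0.26, 0.1431]
tcp_rot: [-3.114, -0.415, 0.001]
ft_force: [-0.1, 0.9, -2.4]
gripper_width: 0.049
grasp_force: 30.0
```

```bash
python3 go.py .5997 .0547 .145 15.2
```

```text
t 10.83 tcp [ 0.5981 -0.26    0.1431] yaw 15.20 tilt [-7.e-04  3.e-04 -1.e+00] F [-0.1  0.9 -2.4] w 0.0490 g 29.999549640342593 j6 0.84
twist first 0.0
tool shift cm [  8.41 -30.33  -0.18] rows>= 8.0
```

{"method": "arm_command", "body": {"motion": [[0.35, [0.35, -1.3, 0], 0], [0.35, [0.7, -2.5, 0], 0], [0.35, [0.7, -2.5, 0], 0], [0.35, [0.7, -2.5, 0], 0], [0.35, [0.7, -2.5, 0], 0], [0.35, [0.7, -2.5, 0], 0], [0.35, [0.7, -2.5, 0], 0], [0.35, [0.7, -2.5, 0], 0], [0.35, [0.7, -2.5, 0], 0], [0.35, [0.7, -2.5, 0], 0], [0.35, [0.7, -2.5, 0], 0], [0.35, [0.7, -2.5, 0], 0], [0.35, [0.35, -1.3, 0], 0], [0.35, [0.01, -0.23, 0], 0], [0.35, [0, 0, 0], 0], [0.35, [0, 0, 0], 0]]}}

```text
clock: 12.17
tool_pos: [0.5998, 0.0538, 0.1433]
tcp_rot: [3.114, 0.415, -0.002]
ft_force: [-0.0, -0.6, -1.9]
gripper_width: 0.0493
grasp_force: 30.0
```

```bash
python3 go.py .5997 .0547 .08 15.2; python3 - <<'E'
from h import *
b=cam("scene"); save(b,"s4.png",(190,100,360,230),4.4)
E
```

```text
t 12.17 tcp [0.5998 0.0538 0.1433] yaw 15.18 tilt [-1.e-03 -2.e-04 -1.e+00] F [-0.  -0.6 -1.9] w 0.0493 g 29.99950404278934 j6 1.33
twist first -0.0004
tool shift cm [ 0.02 -0.09  6.33] rows>= 2.0
```

View pics/s4.png

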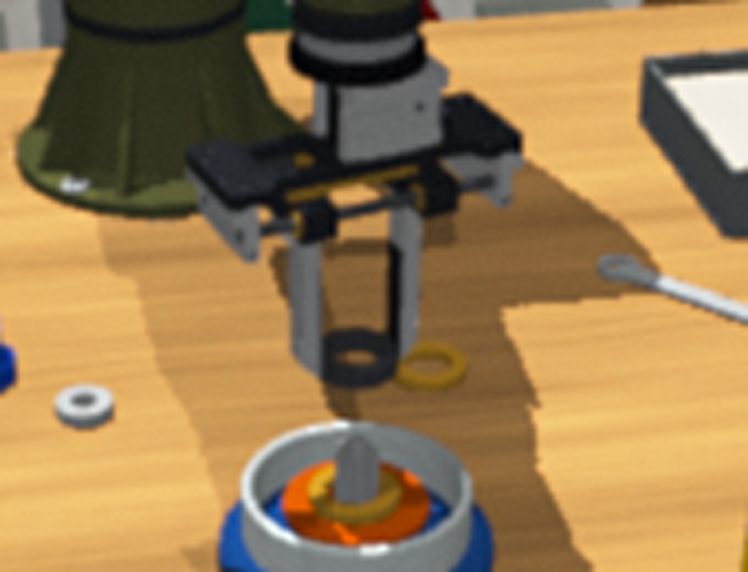

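The collar (357,358) is held level above the shaft (357,440), hanging maybe slightly below the fingertips. I go down gently.

{"method": "arm_command", "body": {"motion": [[0.35, [0.02, -0.09, 1], 0], [0.35, [0, 0, 1.2], 0], [0.35, [0, 0, 1.2], 0], [0.35, [0, 0, 1.2], 0], [0.35, [0, 0, 1], 0], [0.35, [0, 0, 0.9], 0], [0.35, [0, 0, 0.5], 0], [0.35, [0, 0, 0.3], 0], [0.35, [0, 0, 0], 0]]}}

```text
clock: 12.97
tool_pos: [0.5998, 0.0555, 0.0704]
tcp_rot: [-3.114, -0.416, 0.001]
ft_force: [-0.4, -0.1, -1.8]
gripper_width: 0.0492
grasp_force: 30.0
```

{"method": "arm_command", "body": {"motion": [[0.35, [0, 0, 0.2], 0], [0.35, [0, 0, 0.2], 0], [0.35, [0, 0, 0.2], 0], [0.35, [0, 0, 0], 0]]}}

```text
clock: 13.3
tool_pos: [0.5999, 0.0555, 0.0647]
tcp_rot: [-3.114, -0.416, 0.0]
ft_force: [-0.1, -0.3, -1.5]
gripper_width: 0.0492
grasp_force: 30.0
```

{"method": "arm_command", "body": {"motion": [[0.35, [0, 0, 0.2], 0], [0.35, [0, 0, 0.1], 0], [0.35, [0, 0, 0.1], 0], [0.35, [0, 0, 0], 0]]}}

```text
clock: 13.63
tool_pos: [0.5999, 0.0555, 0.0607]
tcp_rot: [3.114, 0.416, -0.0]
ft_force: [0.4, 0.0, -1.0]
gripper_width: 0.0492
grasp_force: 30.0
```

Close to contact. I lower it the last bit, release and lift.

{"method": "arm_command", "body": {"motion": [[0.35, [0, 0, 0.1], 0], [0.35, [0, 0, 0.05], 0], [0.35, [0, 0, 0], 0], [0.7, [0, 0, 0], 0], [0.7, [0, 0, 0], 0], [0.7, [0, 0, 0], 0], [0.7, [0, 0, 0], 0], [0.75, [0, 0, -1.5], 0], [0.75, [0, 0, -3], 0], [0.75, [0, 0, -3], 0], [0.75, [0, 0, -2.5], 0], [0.75, [0, 0, 0], 0], [0.75, [0, 0, 0], 0]]}}

```text
clock: 14.72
tool_pos: [0.6005, 0.0555, 0.1607]
tcp_rot: [3.114, 0.415, 0.004]
ft_force: [-0.7, -0.1, -0.2]
gripper_width: 0.0707
grasp_force: 0.0
```

```bash
python3 go.py .4346 -.2508 .10 15.2
```

```text
t 14.72 tcp [0.6005 0.0555 0.1607] yaw 15.20 tilt [ 2.6e-03  1.0e-04 -1.0e+00] F [-0.7 -0.1 -0.2] w 0.0707 g 0.0 j6 1.34
twist first -0.0
tool shift cm [-24.05  25.21   6.02] rows>= 7.0
```

{"method": "arm_command", "body": {"motion": [[0.85, [-1, 1.05, 0], 0], [0.85, [-2, 2.1, 0], 0], [0.85, [-2, 2.1, 0], 0], [0.85, [-2, 2.1, 0], 0], [0.85, [-2, 2.1, 0], 0], [0.85, [-2, 2.1, 0], 0], [0.85, [-2, 2.1, 0], 0], [0.85, [-2, 2.1, 1], 0], [0.85, [-2, 2.1, 1], 0], [0.85, [-2, 2.1, 1], 0], [0.85, [-2, 2.1, 1], 0], [0.85, [-2, 2.1, 1], 0], [0.85, [-1, 1.05, 1], 0], [0.85, [0, 0, 0], 0], [0.85, [0, 0, 0], 0], [0.85, [0, 0, 0], 0]]}}

```text
clock: 16.05
tool_pos: [0.4343, -0.2502, 0.0993]
tcp_rot: [-3.113, -0.415, 0.001]
ft_force: [1.1, 0.6, 0.5]
gripper_width: 0.0799
grasp_force: 0.0
```

```bash
python3 go.py .4346 -.2508 .019 15.2; python3 - <<'E'
from h import *
a=cam("top"); b=cam("scene")
save(b,"s5.png",(110,120,240,220),3.07); save(a,"t5.png",(210,130,275,180),6.14)
cv2.imwrite("pics/v5.png",np.hstack([cv2.imread("pics/s5.png"),cv2.imread("pics/t5.png")]))
W=cloud(a)[130:205,205:285].reshape(-1,3); d=np.hypot(W[:,0]-.6,W[:,1]-.055)
print("z r18-24:",np.median(W[(d>.018)&(d<.024),2]))
E
```

```text
t 16.05 tcp [ 0.4343 -0.2502  0.0993] yaw 15.20 tilt [-6.e-04  5.e-04 -1.e+00] F [1.1 0.6 0.5] w 0.0799 g 0.0 j6 0.71
twist first 0.0
tool shift cm [0.02 0.08 8.03] rows>= 2.0
z r18-24: 0.06779483313449841
```

View pics/v5.png

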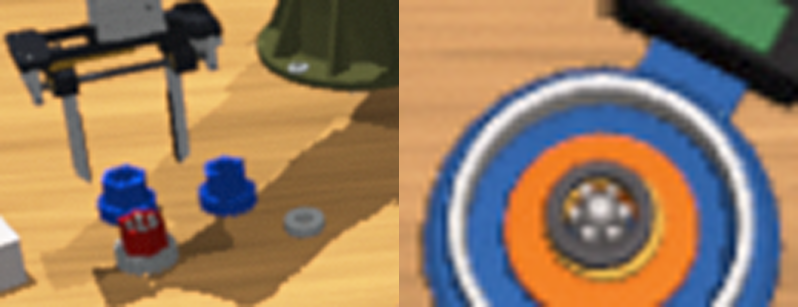

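The collar sits on the washer around the shaft (right panel, (600,212)) with its top at 68 mm, as it should be. The open fingers are over the red-hub gear (145,235), so I go down and grip.

{"method": "arm_command", "body": {"motion": [[0.85, [0.02, 0.06, 1.5], 0], [0.85, [0, 0, 1.5], 0], [0.85, [0, 0, 1.5], 0], [0.85, [0, 0, 1.5], 0], [0.85, [0, 0, 1.2], 0], [0.85, [0, 0, 0.6], 0], [0.85, [0, 0, 0.2], 0], [0.85, [0, 0, 0], 0], [0.3, [0, 0, 0], 0], [0.25, [0, 0, 0], 0], [0.25, [0, 0, 0], 0], [0.25, [0, 0, 0], 0], [0.25, [0, 0, 0], 0], [0.25, [0, 0, 0], 0], [0.25, [0, 0, 0], 0], [0.25, [0, 0, 0], 0], [0.25, [0, 0, 0], 0]]}}

```text
clock: 17.57
tool_pos: [0.4348, -0.2511, 0.0196]
tcp_rot: [-3.114, -0.416, 0.0]
ft_force: [-1.4, 2.2, 3.1]
gripper_width: 0.0398
grasp_force: 30.0
```

```bash
python3 go.py
```

```text
t 17.57 tcp [ 0.4348 -0.2511  0.0196] yaw 15.20 tilt [-1.e-04  2.e-04 -1.e+00] F [-1.4  2.2  3.1] w 0.0398 g 29.991475045681 j6 0.71
```

Hub gripped across the flats (39.8 mm). I lift, twist +13.5° and carry it to the shaft.

{"method": "arm_command", "body": {"motion": [[0.25, [0, 0, -1], 0], [0.25, [0, 0, -2.5], 0], [0.25, [0, 0, -2.5], 0], [0.25, [0, 0, -2.5], 0], [0.25, [0, 0, -2.5], 0], [0.25, [0, 0, -1.5], 0.06], [0.25, [0, 0, 0], 0.06], [0.25, [0, 0, 0], 0.06], [0.25, [0, 0, 0], 0.055], [0.25, [0, 0, 0], 0]]}}

```text
clock: 18.4
tool_pos: [0.4346, -0.2511, 0.1448]
tcp_rot: [3.141, 0.043, -0.0]
ft_force: [0.1, 0.4, -3.2]
gripper_width: 0.0396
grasp_force: 30.0
```

```bash
python3 go.py .5998 .055 .13 1.7
```

```text
t 18.40 tcp [ 0.4346 -0.2511  0.1448] yaw 1.59 tilt [-1.e-04 -1.e-04 -1.e+00] F [ 0.1  0.4 -3.2] w 0.0396 g 29.98989164829254 j6 0.95
twist first -0.002
tool shift cm [ 17.42 -30.11   1.47] rows>= 8.0
```

{"method": "arm_command", "body": {"motion": [[0.25, [0.7, -1.2, 0], 0], [0.25, [1.4, -2.4, 0], 0], [0.25, [1.4, -2.4, 0], 0], [0.25, [1.4, -2.4, 0], 0], [0.25, [1.4, -2.4, 0], 0], [0.25, [1.4, -2.4, 0], 0], [0.25, [1.4, -2.4, 0], 0], [0.25, [1.4, -2.4, 0], 0], [0.25, [1.4, -2.4, 0], 0], [0.25, [1.4, -2.4, 0], 0], [0.25, [1.4, -2.4, 0], 0], [0.25, [1.4, -2.4, 0], 0], [0.25, [1, -1.8, 0], 0], [0.25, [0.3, -0.6, 0], 0], [0.25, [0, -0.1, 0], 0], [0.25, [0, 0, 0], 0], [0.25, [0, 0, 0], 0], [0.25, [0, 0, 0], 0]]}}

```text
clock: 19.9
tool_pos: [0.5993, 0.0539, 0.1446]
tcp_rot: [3.141, 0.046, -0.0]
ft_force: [0.1, -0.4, -4.0]
gripper_width: 0.0396
grasp_force: 30.0
```

```bash
python3 go.py .5998 .055 .11 1.7; python3 - <<'E'
from h import *
b=cam("scene"); save(b,"s6.png",(210,110,330,200),6)
E
```

```text
t 19.90 tcp [0.5993 0.0539 0.1446] yaw 1.69 tilt [-0.e+00 -1.e-04 -1.e+00] F [ 0.1 -0.4 -4. ] w 0.0396 g 29.98917192220688 j6 1.57
twist first -0.0002
tool shift cm [ 0.05 -0.1   3.46] rows>= 1.0
```

View pics/s6.png

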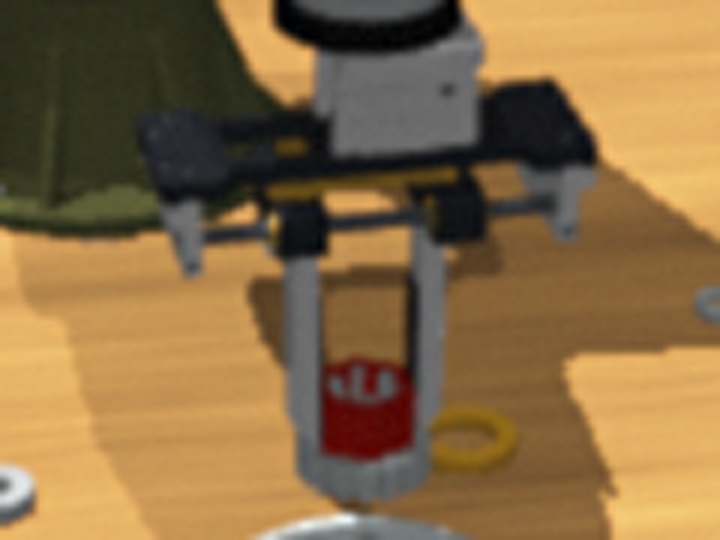

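The gear is held upright above the tester (red hub at (365,410)). I lower it onto the nose gently, watching side forces.

{"method": "arm_command", "body": {"motion": [[0.25, [0.05, -0.1, 0.8], 0], [0.25, [0, 0, 1], 0], [0.25, [0, 0, 1], 0], [0.25, [0, 0, 0.5], 0], [0.25, [0, 0, 0.3], 0], [0.25, [0, 0, 0.3], 0], [0.25, [0, 0, 0.2], 0], [0.25, [0, 0, 0], 0]]}}

```text
clock: 20.62
tool_pos: [0.6, 0.056, 0.1032]
tcp_rot: [-3.141, -0.048, 0.0]
ft_force: [-0.2, 0.4, -2.6]
gripper_width: 0.0397
grasp_force: 30.0
```

{"method": "arm_command", "body": {"motion": [[0.25, [0, 0, 0.15], 0], [0.25, [0, 0, 0.15], 0], [0.25, [0, 0, 0.15], 0], [0.25, [0, 0, 0.15], 0], [0.25, [0, 0, 0], 0]]}}

```text
clock: 21.03
tool_pos: [0.6, 0.056, 0.0971]
tcp_rot: [-3.141, -0.048, 0.001]
ft_force: [0.4, -0.1, -3.5]
gripper_width: 0.0397
grasp_force: 30.0
```

{"method": "arm_command", "body": {"motion": [[0.25, [0, 0, 0.15], 0], [0.25, [0, 0, 0.15], 0], [0.25, [0, 0, 0.15], 0], [0.25, [0, 0, 0.15], 0], [0.25, [0, 0, 0], 0]]}}

```text
clock: 21.45
tool_pos: [0.5999, 0.056, 0.091]
tcp_rot: [3.141, 0.048, -0.001]
ft_force: [-1.0, -0.9, -3.4]
gripper_width: 0.0395
grasp_force: 30.0
```

The splines are meshed (underside at about 71 mm with no load). Now I press home.

{"method": "arm_command", "body": {"motion": [[0.25, [0, 0, 0.15], 0], [0.25, [0, 0, 0.15], 0], [0.25, [0, 0, 0.15], 0], [0.25, [0, 0, 0.15], 0], [0.25, [0, 0, 0.15], 0], [0.25, [0, 0, 0], 0]]}}

```text
clock: 21.95
tool_pos: [0.6002, 0.056, 0.0841]
tcp_rot: [3.141, 0.048, 0.001]
ft_force: [-1.6, 0.0, 5.2]
gripper_width: 0.0398
grasp_force: 30.0
```

{"method": "arm_command", "body": {"motion": [[0.25, [0, 0, 0.15], 0], [0.25, [0, 0, 0.15], 0], [0.25, [0, 0, 0.15], 0], [0.25, [0, 0, 0.1], 0], [0.25, [0, 0, 0], 0], [0.25, [0, 0, 0], 0]]}}

```text
clock: 22.45
tool_pos: [0.6003, 0.056, 0.0791]
tcp_rot: [3.141, 0.048, 0.001]
ft_force: [-4.1, 0.1, 7.9]
gripper_width: 0.0399
grasp_force: 30.0
```

{"method": "arm_command", "body": {"motion": [[0.25, [0, 0, 0.1], 0], [0.25, [0, 0, 0.05], 0], [0.25, [0, 0, 0], 0], [0.25, [0, 0, 0], 0]]}}

```text
clock: 22.78
tool_pos: [0.6005, 0.0561, 0.0785]
tcp_rot: [-3.141, -0.048, -0.002]
ft_force: [-6.7, -0.4, 15.1]
gripper_width: 0.0395
grasp_force: 30.0
```

{"method": "arm_command", "body": {"motion": [[0.25, [-0.04, 0, 0.05], 0], [0.25, [0, 0, 0], 0], [0.25, [0, 0, 0], 0], [0.25, [0, 0, 0], 0], [0.25, [0, 0, 0], 0], [0.25, [0, 0, 0], 0]]}}

```text
clock: 23.28
tool_pos: [0.6004, 0.056, 0.0785]
tcp_rot: [-3.141, -0.048, -0.004]
ft_force: [-6.3, -0.5, 18.3]
gripper_width: 0.0399
grasp_force: 30.0
```

```bash
python3 go.py; python3 - <<'E'
from h import *
b=cam("scene"); save(b,"s7.png",(210,130,330,220),6)
W=cloud(b)[130:220,210:330]; h=cv2.cvtColor(b["image"][130:220,210:330],cv2.COLOR_RGB2HSV); m=((h[...,0]<6)|(h[...,0]>172))&(h[...,1]>150)
w=W[m]; w=w[np.hypot(w[:,0]-.6,w[:,1]-.055)<.03]; print("red z",np.nanpercentile(w[:,2],[5,90,97,100]))
E
```

```text
t 23.28 tcp [0.6004 0.056  0.0785] yaw 1.74 tilt [ 0.0024  0.     -1.    ] F [-6.3 -0.5 18.3] w 0.0399 g 29.994168877601624 j6 1.57
red z [0.07896875 0.10234034 0.10404942 0.1059927 ]
```

View pics/s7.png

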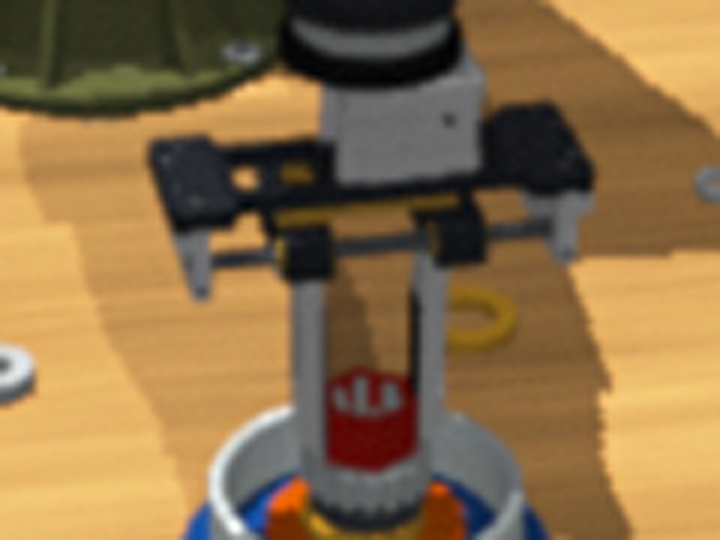

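The gear (red hub at (370,420)) sits on the collar and washer, with its top at about 102 mm by depth (101 expected). It did not move under extra push, so it is on the stop. Handing in.

```bash
python3 -c "
from bench import arm
print(arm.hand_in())"
```

```text
the job is handed in; nothing more can be done
None
```

The washer, the collar and the meshed steel gear are stacked on the tester in that order; the gear is pressed to the bottom stop (18 N at the wrist) and still gripped, and the job was handed in at about 23 s, with no verdict returned.

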